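# Move the blade cassette from the potato cutter to its travel cradle

## Robot

A 6-joint arm with a two-finger parallel gripper is mounted at the origin on the work surface. World frame = base frame: x ahead of the robot, y to its left, z up, the work surface at z = 0. Lengths are in m, angles in rad, forces in N, time in s.
With the tool pointing down it reaches from about 0.375 to 0.9 m from the base axis. Payload 3.1 kg.
Tool frame: the origin (TCP) lies between the finger pads; the fingertips stand 8 mm ahead of it and the grasp point (between the pads) lies 11 mm behind it; z points along the fingers, y is the line along which they close (so a half turn about z gives the same grasp; the last joint's range is limited). The gripper opens to 87 mm and grips with 3 to 60 N. Pads are 19 mm wide; open, the fingers measure 117 mm over their backs; the gripper's body (75 mm by 190 mm) begins 51 mm behind the grasp point.
Start: joints at [-1.518, 0.527, 1.433, -0, 1.181, -0.178], TCP at [0.143, -0.608, 0.231] pointing down, gripper open.
Joint ranges: [-3.08, 3.08], [-0.75, 2.2], [0.22, 2.44], [-1.43, 4.57], [0, 2.65], [-2.85, 2.85]. Speed limits (rad/s): [2.79, 2.79, 3.14, 3.14, 3.14, 3.14].

## Interface

Orientations are given as a unit quaternion [x, y, z, w].
In Python, from rig import robot, vision, job gives the robot as it stands.
- The arm moves only by the shell command python3 -m handwheel 'ROWS' [OPENING] [FORCE]. ROWS is JSON, a list of rows, each a list of 4 numbers: the shift along the tool's x, y, z as a fraction of full scale, then the turn about the tool's z as a fraction of full scale. A call has 1 to 20 rows; each row is the pose to reach, as a shift and turn from the pose commanded when the call began, along the tool's axes at that moment, turning the shorter way round; what a row does not reach only later rows make up. Full scale, the value 1, is 300 mm for a shift and 2 pi rad for a turn. A row lasts 1/12 s, in which the tool goes at most 41.7 mm and 7.16 degrees, less where a joint would pass 70% of its speed; a pose out of reach is approached as far as the arm can. A call with a number of a shift or a turn outside -1 to 1 is refused whole. A call with a gripper value outside its range is refused whole. OPENING is the opening in per cent of the stroke, from 0 (shut) to 100 (fully open), set as the call begins (- or left out, the last holds). The fingers move at their own pace and stop on an object; FORCE is the grip in N (left out, the last holds). Time passes only in rows, so rows that repeat a pose let the fingers close. It gives the time, the measured TCP pose, the force, the opening and the grip force at its end, in the units of the state.
- robot.get_obs(): the state, without advancing time (a new reading comes with each control period).
- vision.camera(name): name is "scene" or "top" or "wrist"; returns a dict with "frame" (384x512x3 uint8, red, green, blue), "K" (3x3 intrinsics, pixels), "cam_to_world" (4x4, takes a point from camera to world coordinates); the wrist camera has in their place "hand_eye" (4x4, takes a point from camera to tool coordinates, whose origin is the TCP and whose axes are the flange's). Camera axes: x right, y down, z forward; pixel columns grow to the right and rows downward; lengths in m; the calibration is good to about 2 mm. A picture is of the moment at which its call begins: read the wrist's pose just before it. There is no depth.
- job.hand_in(): hands the job in; it is judged then, once.
Trained networks look in the newest picture that a camera, given by its name, has taken for a name from the list of things; names that differ only in an ending like _2 or _b are one class to them, and where a whole thing is asked for, a point or a joint stands for the part that bears it (a point fixed in the world has none). Each returns a list of dicts, best first, with "conf" (0 to 1); they miss things now and then, are a little off and sometimes report something else, mostly with a low value. They report only what shows in the picture. A call takes as long as a camera call. They do not tell look-alikes from the thing itself.
- vision.look_for(camera, label): "point" ([row, column] in pixels, amid what is visible of it).
- vision.outline_of(camera, label): "mask" (384x512 bool, what is visible of it) and "point" ([row, column] in pixels, amid what is visible of it).
The state is a dict: "time": time; "q": joint angles; "joint_velocities": joint speeds; "joint_torque": joint torques, N m; "position": TCP position; "tool_rot": TCP orientation; "ft_force": force on the tool from outside, world axes, zero at the start; "moment": the same for the moment, N m; "grip_width": finger opening in m; "grip_force": force on a finger pad.
Only numpy, scipy, OpenCV 4.12 (cv2) and the standard library are available. Lean on these libraries where they do the work, as an engineer would, in place of code of your own. Each camera call takes 0.05 s, during which the arm holds its last target. There are 200 camera calls.

## Task

Pinch the two spring tabs of the black blade cassette to free it from the grey potato cutter, lift it out, and push it down into the pocket of the white travel cradle until it is latched home, then let go. Feel your way and do not wrench or ram the cutter or the cradle; leave the jug, the bowl and the jar where they are.

Things in the scene. Friction and masses are not known exactly. Their poses are not given: they have to be found in the camera images.
- cassette_mid (a point): Centre of the blade cassette, 31 mm above its underside: a black plastic frame with thin steel blades, 84 mm long (own x), 50 mm wide (own y), 22 mm high, plus a 14 mm wide bar along x over the middle (top 48 mm above the underside) and a spring tab at +y and at -y (tops at 62 mm). About 150 to 240 g. Fits either way round (half a turn about z).
- cassette: The same cassette with its tabs; origin at the centre of its underside. Held by its tabs, both at their stops, it drops into a pocket without its hooks catching. Closing fingers may also drag it up or down a little.
- tab_a_face (a point): Middle of the outer face of the upright black spring tab at the cassette's +y side, 43 mm above the cassette's underside and 26 mm from its middle. Tab: 30 mm wide (along x), 4 mm thick, its upper 38 mm standing clear of the housing. It slides straight in, 6 mm at most, against a spring: 3 N at first touch, 9 N at the stop.
- tab_b_face (a point): The same on the opposite tab, at -y. Outer faces 52 mm apart, 40 mm with both at the stops. Low on each tab a hook stands 5 mm proud, its flat top 15 mm above the cassette's underside, sloping below. A tab must go in 3.5 mm to free its hook. Pinched off-centre, one tab meets its stop early: it drags the cassette sideways and the other hook may stay caught.
- cutter: Grey potato cutter clamped to the table, a housing 126 x 100 mm (own x, y), 42 mm high; origin at the centre of its underside, on the table; a short steel chute on its -x side. It holds the cassette at the start, x and y alike. It stands at most 30 N from the cassette.
- cutter_seat (a point): Centre of the floor of the cutter's pocket, 18 mm above the table, where the cassette's underside rests. Pocket 86 x 52 mm (1 mm of play all round), 24 mm deep; the x ends have a sloping 2 mm lip, the y sides none. At +y and -y a ledge, underside 17 mm above the floor, edge 27.5 mm from the middle, catches the hooks (2 mm of free lift).
- cradle: White plastic travel cradle fixed to the table: a low shell 140 x 140 mm (own x, y) with a white pocket block 126 x 100 mm, 42 mm high, in it. Origin at the centre of the shell's underside, on the table. The block's pocket, lip and ledges measure the same as the cutter's; the cassette lies along x in it. It stands at most 40 N from the cassette.
- cradle_seat (a point): Point 18 mm above the table over the shell's middle, level with the rigid pocket floor. The pocket block is clamped off this point, anywhere up to 14 mm along +y or -y (not measured: see or feel it). A spring plate 6 mm above the floor lifts the cassette: 2 N at first, 6 N at latching depth, 8 N at the floor. Press to within 2 mm of the floor while the tabs spring out. Latched, it rests 2 mm up.
- jug: Clear plastic jug, 100 mm wide, 150 mm high, standing on the table; origin at the centre of its underside.
- bowl: Steel bowl, 130 mm wide, 60 mm high; origin at the centre of its underside.
- jar: Glass jar with a steel lid, 66 mm wide, 85 mm high; origin at the centre of its underside.
Things that resemble listed ones, but are neither listed nor needed, are in the scene too. What is shaped like the cradle but blue or purple is not meant.

How it is judged:
By the outcome, as a careful person would: the job done as asked, in the order asked, and still so for the second after the job is handed in, with the robot touching nothing.
It also fails if it takes over 72 s, if anything falls off the work surface, if the arm or the gripper's body presses on something with over 40 N, if the wrist force passes 120 N, or if a joint passes its speed limit or range.

## Working session

There is one attempt and no reset: what is moved stays moved. The work goes in short steps, Python scripts to look and compute and a shell command to move; the robot and the scene stay as the last step left them, time stands still between calls to the robot, and variables do not carry over. Pictures are saved under pics/ and viewed, at most 10 in all, crops included, and the job is handed in when it is done.

```bash
mkdir -p pics; ls
python3 - <<'E'
from rig import robot, vision, job
import cv2, numpy as np
o=robot.get_obs(); print({k:np.round(v,4).tolist() for k,v in o.items()})
fs=[]
for n in ("scene","top"):
    c=vision.camera(n); f=c["frame"]; fs.append(f)
    print(n,c["K"].round(1).tolist(),c["cam_to_world"].round(4).tolist())
    for l in ("cassette","cassette_mid","tab_a_face","tab_b_face","cutter","cradle","jug","bowl","jar"):
        print(l,[(np.round(d["point"]).tolist(),round(d["conf"],2)) for d in vision.look_for(n,l)][:4])
    cv2.imwrite(f"pics/{n}0.png",cv2.resize(f[:,:,::-1],None,fx=1.5,fy=1.5))
E
```

```text
pics
{'time': 0.0, 'q': [-1.5185, 0.5285, 1.4339, -0.0, 1.1814, -0.1785], 'joint_velocities': [0.0002, 0.0008, -0.001, -0.0008, -0.0001, 0.0004], 'joint_torque': [-0.0005, -44.004, -17.6591, 0.0632, 0.0583, -0.0002], 'position': [0.143, -0.6077, 0.2296], 'tool_rot': [0.9933, 0.1152, 0.0001, -0.0011], 'ft_force': [0.5074, -0.1899, 0.4178], 'moment': [0.0022, -0.0118, -0.048], 'grip_force': 0.0, 'grip_width': 0.0875}
scene [[354.7, 0.0, 252.6], [0.0, 354.7, 193.3], [0.0, 0.0, 1.0]] [[-0.7288, 0.5241, -0.4406, 0.9709], [0.6846, 0.5446, -0.4845, 0.452], [-0.014, -0.6548, -0.7557, 0.7598], [0.0, 0.0, 0.0, 1.0]]
cassette [([226.0, 310.0], 0.93)]
cassette_mid [([225.0, 307.0], 0.66), ([124.0, 145.0], 0.32), ([178.0, 218.0], 0.21)]
tab_a_face [([226.0, 317.0], 0.43)]
tab_b_face [([218.0, 302.0], 0.67)]
cutter [([236.0, 315.0], 0.96)]
cradle [([128.0, 254.0], 0.95), ([210.0, 141.0], 0.86), ([181.0, 219.0], 0.8), ([170.0, 306.0], 0.66)]
jug [([297.0, 404.0], 0.76)]
bowl [([125.0, 145.0], 0.77)]
jar [([237.0, 184.0], 0.76)]
top [[373.5, 0.0, 257.1], [0.0, 373.5, 196.2], [0.0, 0.0, 1.0]] [[-0.0175, -0.9954, 0.0943, 0.4825], [-0.9998, 0.017, -0.0064, -0.0136], [0.0048, -0.0944, -0.9955, 1.1559], [0.0, 0.0, 0.0, 1.0]]
cassette [([221.0, 196.0], 0.84)]
cassette_mid [([222.0, 196.0], 0.94)]
tab_a_face []
tab_b_face [([220.0, 196.0], 0.39)]
cutter [([223.0, 209.0], 0.55)]
cradle [([279.0, 330.0], 0.88), ([279.0, 250.0], 0.86), ([136.0, 312.0], 0.8), ([204.0, 297.0], 0.77)]
jug [([215.0, 96.0], 0.98), ([217.0, 194.0], 0.47)]
bowl [([184.0, 406.0], 0.79)]
jar [([135.0, 258.0], 0.81)]
```

View pics/scene0.png

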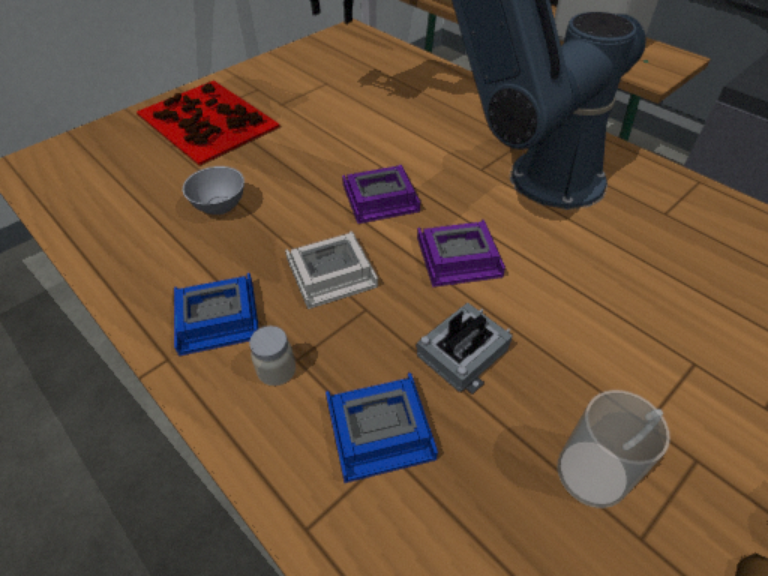

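View pics/top0.png

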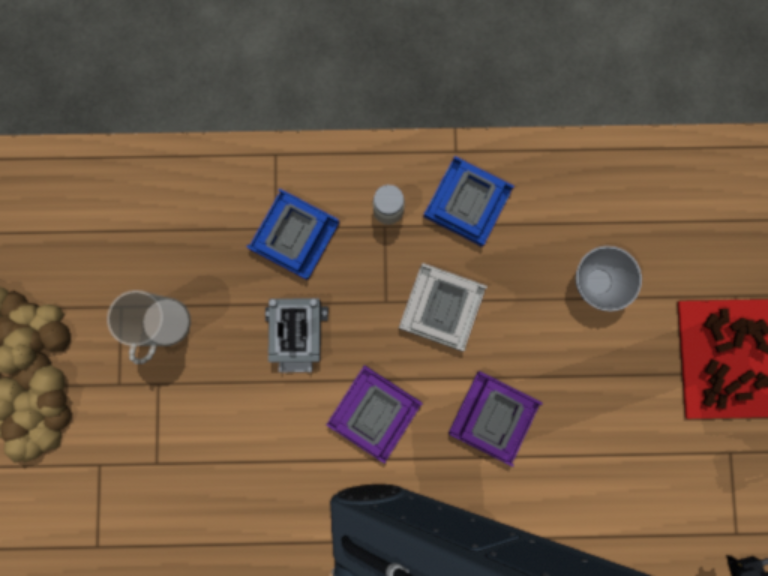

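The scene shows the cutter with the cassette at about (310, 226) unscaled, chute towards the robot. Cradle-shaped candidates in the top view (column, row, unscaled): blue (196,156), blue (312,134), purple (250,277), purple (330,279) and white (295,205). Only the white one fits the description. I'll confirm it in a crop and measure.

```bash
cat > h.py <<'E'
from rig import robot, vision, job
import cv2, numpy as np
from scipy.spatial.transform import Rotation as R
def ray(c,T,px,z):
    "pixel [row,col] -> world point at height z"
    d=T[:3,:3]@np.linalg.solve(c["K"],[px[1],px[0],1]); o=T[:3,3]
    return o+d*(z-o[2])/d[2]
def tool(o=None):
    o=o or robot.get_obs(); T=np.eye(4); T[:3,:3]=R.from_quat(o["tool_rot"]).as_matrix(); T[:3,3]=o["position"]; return T
def wrist():
    T=tool(); c=vision.camera("wrist"); return c,T@c["hand_eye"]
def go(p,yaw=None):
    "row for TCP target p, tool x at yaw"
    T=tool(); s=T[:3,:3].T@(np.array(p)-T[:3,3])/.3
    y0=np.arctan2(T[1,0],T[0,0]); t=0
    if yaw is not None: t=-((yaw-y0+np.pi/2)%np.pi-np.pi/2)/(2*np.pi)
    print("row",s.round(4).tolist(),round(t,4),"yaw0",round(y0,4))
def project(c,T,P):
    v=np.linalg.inv(T)@np.append(P,1); u=c["K"]@v[:3]; return u[1]/u[2],u[0]/u[2]
def rect(m,c,T,z):
    ys,xs=np.nonzero(m); P=np.array([ray(c,T,(a,b),z)[:2] for a,b in zip(ys,xs)],np.float32)
    return P.mean(0),cv2.minAreaRect(P)
E
python3 - <<'E'
from h import *
c=vision.camera("top");T=c["cam_to_world"];f=c["frame"]
for l,z in (("cassette",.05),("cutter",.04),("cradle",.03),("jug",.07),("bowl",.04),("jar",.05)):
    for d in vision.outline_of("top",l)[:5]:
        m=d["mask"]; print(l,round(d["conf"],2),np.round(d["point"]).tolist(),*[np.round(v,3).tolist() if not isinstance(v,tuple) else [np.round(w,3).tolist() for w in v] for v in rect(m,c,T,z)],f[m].mean(0).round())
print("cassette mid",ray(c,T,(222,196),.049))
cr=np.vstack([f[160:250,160:340]]);cv2.imwrite("pics/crop.png",cv2.resize(cr[:,:,::-1],None,fx=4.4,fy=4.4,interpolation=cv2.INTER_CUBIC))
E
```

```text
cassette 0.68 [220.0, 193.0] [0.5230000019073486, 0.16300000250339508] [[0.521, 0.164], [0.053, 0.08], 89.017] [44. 45. 47.]
cradle 0.91 [204.0, 296.0] [0.5619999766349792, -0.1340000033378601] [[0.563, -0.134], [0.135, 0.14], 69.799] [131. 132. 130.]
cradle 0.86 [277.0, 249.0] [0.35199999809265137, 0.006000000052154064] [[0.353, 0.006], [0.139, 0.142], 56.472] [ 88.  63. 105.]
cradle 0.85 [279.0, 329.0] [0.3409999907016754, -0.23100000619888306] [[0.34, -0.231], [0.139, 0.14], 62.455] [79. 56. 95.]
cradle 0.67 [137.0, 314.0] [0.777999997138977, -0.19499999284744263] [[0.778, -0.195], [0.139, 0.146], 61.95] [ 53.  72. 115.]
cradle 0.64 [158.0, 197.0] [0.7160000205039978, 0.16500000655651093] [[0.716, 0.165], [0.139, 0.14], 61.322] [ 51.  69. 112.]
jug 0.91 [213.0, 99.0] [0.5419999957084656, 0.4410000145435333] [[0.545, 0.44], [0.142, 0.14], 39.644] [111. 105.  97.]
bowl 0.78 [184.0, 405.0] [0.6129999756813049, -0.4699999988079071] [[0.613, -0.47], [0.127, 0.125], 87.144] [100. 103. 107.]
jar 0.69 [138.0, 258.0] [0.7670000195503235, -0.029999999329447746] [[0.767, -0.03], [0.06, 0.08], 89.078] [119. 119. 120.]
cassette mid [0.51379341 0.16109099 0.049     ]
```

View pics/crop.png

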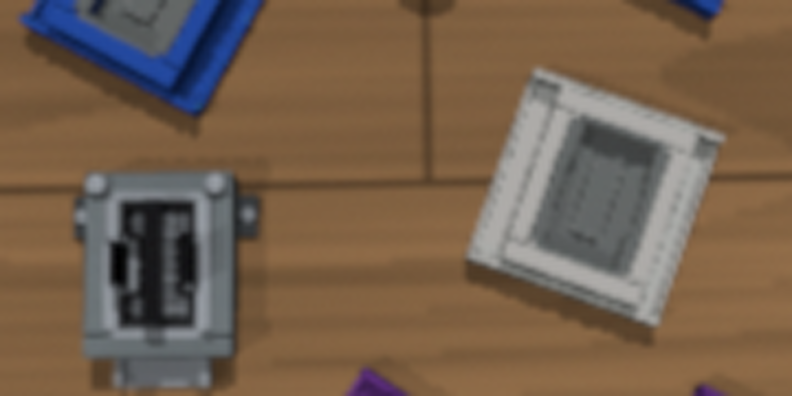

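White cradle confirmed at crop (595,195): white shell, with its long axis at about −20° yaw. The cutter and cassette sit at (155,265) with yaw near 0. Next, move over the cassette.

```bash
python3 -c "
from h import *
go([.505,.161,.27],-.01)"
```

```text
row [1.7614, -2.2207, -0.1315] 0.0383 yaw0 0.2308
```

```bash
python3 -m handwheel '[[0.79,-1,-0.1,0.038],[0.79,-1,-0.1,0.038],[0.79,-1,-0.1,0.038],[0.79,-1,-0.1,0.038],[0.79,-1,-0.1,0.038],[0.79,-1,-0.1,0.038],[0.79,-1,-0.1,0.038],[0.79,-1,-0.1,0.038],[0.79,-1,-0.1,0.038],[0.79,-1,-0.1,0.038],[0.79,-1,-0.1,0.038]]' 100 5; python3 -c "
from h import *
go([.505,.161,.27],-.01)"
```

```text
time: 2.27
position: [0.3056, -0.2595, 0.2609]
tool_rot: [1.0, -0.002, 0.0, -0.0]
ft_force: [1.2, 0.3, 0.5]
grip_width: 0.087
grip_force: 0.0
row [0.66, -1.4039, -0.03] 0.0011 yaw0 -0.0032
```

```bash
python3 -m handwheel '[[0.66,-0.75,-0.03,0.001],[0.66,-0.75,-0.03,0.001],[0.66,-0.75,-0.03,0.001],[0.66,-0.75,-0.03,0.001],[0.66,-0.75,-0.03,0.001],[0.66,-0.75,-0.03,0.001],[0.66,-0.75,-0.03,0.001],[0.66,-0.75,-0.03,0.001],[0.66,-0.75,-0.03,0.001]]'
python3 - <<'E'
from h import *
go([.505,.161,.27],-.01)
c,T=wrist();f=c["frame"]
print(c["hand_eye"].round(3).tolist(),c["K"].round(1).tolist())
cv2.imwrite("pics/w1.png",cv2.resize(f[:,:,::-1],None,fx=1.5,fy=1.5))
for d in vision.outline_of("wrist","cradle"):
    print("cradle",round(d["conf"],2),np.round(d["point"]).tolist(),rect(d["mask"],c,T,.03),f[d["mask"]].mean(0).round())
E
```

```text
time: 3.02
position: [0.5073, -0.0386, 0.2694]
tool_rot: [1.0, -0.006, 0.001, 0.0]
ft_force: [0.2, -0.5, -0.0]
grip_width: 0.0871
grip_force: 0.0
row [-0.0153, -0.6653, -0.0026] -0.0002 yaw0 -0.0112
[[-0.0, -0.953, -0.303, 0.083], [1.0, -0.0, -0.0, 0.0], [0.0, -0.303, 0.953, -0.155], [0.0, 0.0, 0.0, 1.0]] [[286.0, 0.0, 259.6], [0.0, 286.0, 187.5], [0.0, 0.0, 1.0]]
cradle 0.9 [6.0, 396.0] (array([ 0.6934104 , -0.20413414], dtype=float32), ((0.6913997530937195, -0.19989058375358582), (0.04328736290335655, 0.015838243067264557), 89.3422622680664)) [ 39.  64. 127.]
cradle 0.81 [22.0, 95.0] (array([0.67670876, 0.16608207], dtype=float32), ((0.6647000312805176, 0.1759587526321411), (0.17317573726177216, 0.077862948179245), 89.34227752685547)) [ 40.  92. 171.]
cradle 0.8 [233.0, 381.0] (array([ 0.39220235, -0.22550355], dtype=float32), ((0.3617282807826996, -0.22474274039268494), (0.13505709171295166, 0.11764384061098099), 62.66995620727539)) [118.  78. 148.]
cradle 0.6 [112.0, 325.0] (array([ 0.568963  , -0.12985367], dtype=float32), ((0.5641943216323853, -0.13128095865249634), (0.1387462168931961, 0.14046595990657806), 68.89205169677734)) [193. 201. 200.]
```

View pics/w1.png

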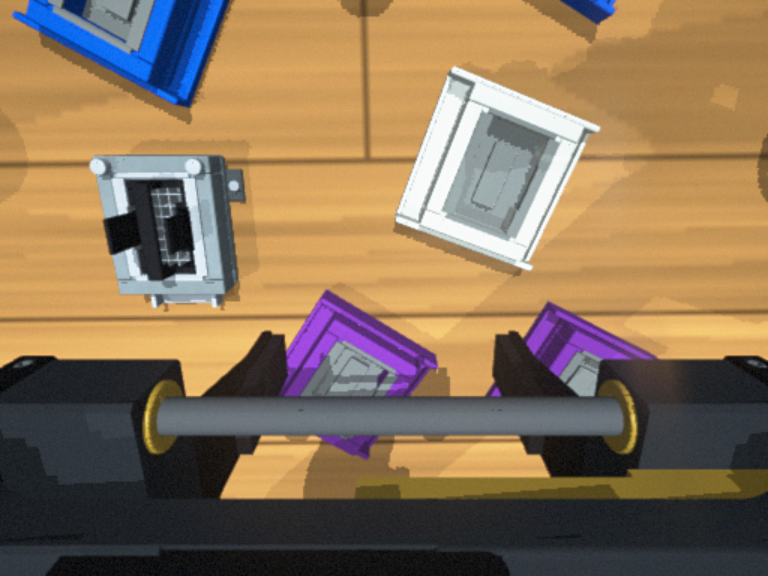

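The wrist view shows the cutter and cassette at about (165,230) in the enlarged picture. The white cradle is at (500,170), with its block shifted to the right, towards its own −y. Next, centre over the cassette.

```bash
python3 -m handwheel '[[-0.01,-0.66,0.1,0],[-0.01,-0.66,0.1,0],[-0.01,-0.66,0.1,0],[-0.01,-0.66,0.1,0],[-0.01,-0.66,0.1,0],[-0.01,-0.66,0.1,0],[-0.01,-0.66,0.1,0],[-0.01,-0.66,0.1,0]]'
python3 - <<'E'
from h import *
c,T=wrist();f=c["frame"]
cv2.imwrite("pics/w2.png",cv2.resize(f[60:280,110:410,::-1],None,fx=2.6,fy=2.6,interpolation=cv2.INTER_CUBIC))
for l,z in (("cassette_mid",.049),("tab_a_face",.061),("tab_b_face",.061),("cutter_seat",.018)):
    for d in vision.look_for("wrist",l)[:2]: print(l,round(d["conf"],2),np.round(d["point"],1).tolist(),ray(c,T,d["point"],z).round(4))
E
```

```text
time: 3.78
position: [0.5047, 0.1571, 0.2395]
tool_rot: [1.0, -0.008, -0.0, 0.001]
ft_force: [1.0, 0.4, -0.3]
grip_width: 0.0869
grip_force: 0.0
cassette_mid 0.65 [154.7, 249.1] [0.5201 0.1694 0.049 ]
tab_a_face 0.53 [154.2, 231.2] [0.5234 0.19   0.061 ]
tab_b_face 0.46 [152.7, 273.6] [0.5244 0.1399 0.061 ]
cutter_seat 0.91 [144.6, 262.8] [0.5272 0.1521 0.018 ]
```

View pics/w2.png

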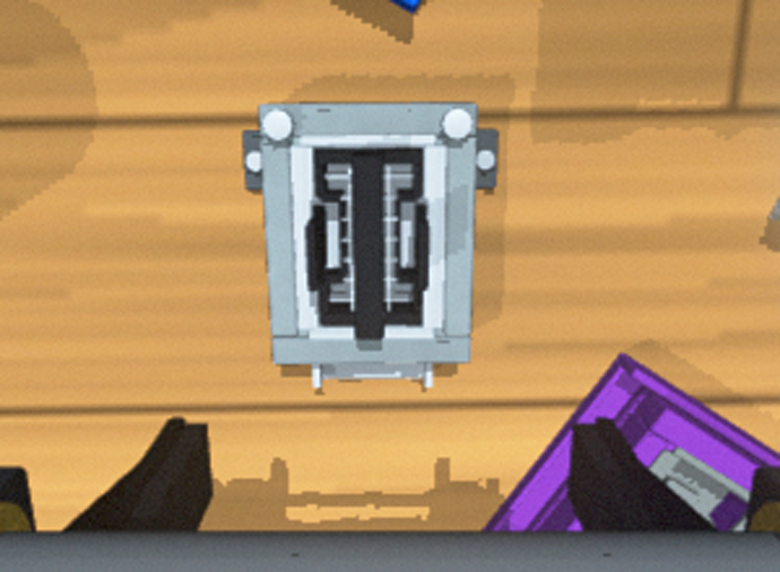

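Run:
```python
from h import *
c,T=wrist()
def P(x,y,z): return ray(c,T,(60+y/2.6,110+x/2.6),z)[:2].round(4)
for n,x,y,z in (("bar far",369,150,.066),("bar near",370,337,.066),("tabL",307,250,.08),("tabR",429,250,.08),("tabL x far",318,205,.08),("tabL x near",316,292,.08),("fr L",314,325,.04),("fr R",424,325,.04),("fr far",369,148,.04),
 ("h1",260,103,.042),("h2",477,103,.042),("h3",470,362,.042),("h4",272,362,.042)): print(n,P(x,y,z))
```

```text
bar far [0.5658 0.165 ]
bar near [0.4811 0.1667]
tabL [0.5254 0.1923]
tabR [0.5245 0.14  ]
tabL x far [0.5446 0.1867]
tabL x near [0.5068 0.1893]
fr L [0.4794 0.1954]
fr R [0.4785 0.1404]
fr far [0.5649 0.1657]
h1 [0.5858 0.2146]
h2 [0.5841 0.1162]
h3 [0.4592 0.1174]
h4 [0.4609 0.2173]
```

Cassette centre is about (0.5235, 0.166) with yaw −0.019. Descend over it.

```bash
python3 -c "
from h import *
go([.5235,.166,.11],-.019)"
```

```text
row [0.0612, -0.0277, 0.4326] 0.0004 yaw0 -0.0164
```

```bash
python3 -m handwheel '[[0.061,-0.028,0.1,0],[0.061,-0.028,0.2,0],[0.061,-0.028,0.3,0],[0.061,-0.028,0.4,0],[0.061,-0.028,0.432,0],[0.061,-0.028,0.432,0],[0.061,-0.028,0.432,0]]'
python3 - <<'E'
from h import *
go([.5235,.166,.057],-.019)
c,T=wrist();f=c["frame"]
cv2.imwrite("pics/w3.png",cv2.resize(f[:,:,::-1],None,fx=1.5,fy=1.5))
E
```

```text
time: 4.67
position: [0.5236, 0.1672, 0.1103]
tool_rot: [1.0, -0.007, 0.0, 0.0]
ft_force: [-0.7, -0.7, 0.9]
grip_width: 0.0871
grip_force: 0.0
row [-0.0002, 0.004, 0.1775] 0.0007 yaw0 -0.0147
```

View pics/w3.png

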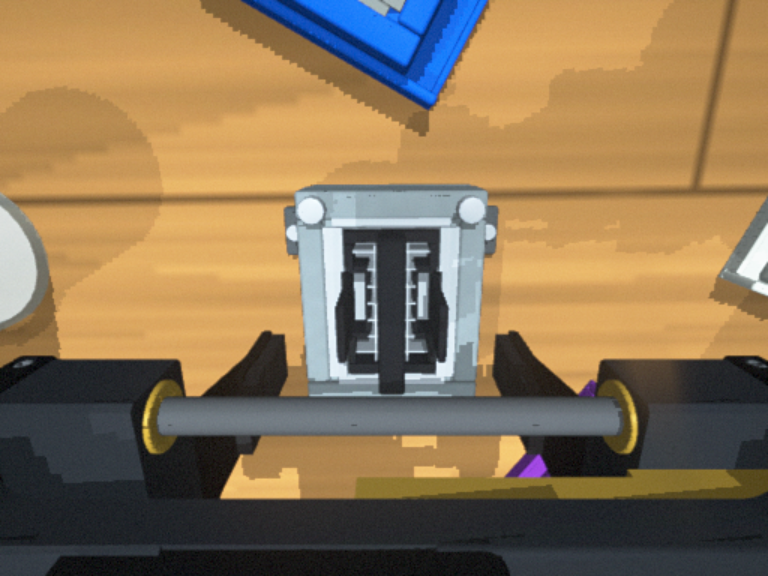

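The near view shows the tabs at columns 337 and 447 (mid 392), the bar at 393 and the fingers centred at about 391, so it is aligned within 1 mm. Descend gently and start a soft pinch.

```bash
python3 -m handwheel '[[0,0.004,0.06,0],[0,0.004,0.12,0],[0,0.004,0.16,0],[0,0.004,0.176,0],[0,0.004,0.176,0],[0,0.004,0.176,0]]' && python3 -m handwheel '[[0,0,0,0],[0,0,0,0],[0,0,0,0],[0,0,0,0],[0,0,0,0],[0,0,0,0],[0,0,0,0],[0,0,0,0]]' 50 5; python3 -c "
from h import *
go([.5235,.166,.057],-.019)"
```

```text
time: 5.22
position: [0.5243, 0.1664, 0.0585]
tool_rot: [1.0, -0.007, 0.001, -0.0]
ft_force: [-0.1, 0.6, 0.2]
grip_width: 0.0869
grip_force: 0.0
time: 5.88
position: [0.5231, 0.1663, 0.0573]
tool_rot: [1.0, -0.007, 0.0, -0.0]
ft_force: [-0.1, 0.4, 2.1]
grip_width: 0.0479
grip_force: 4.9
row [0.0014, 0.001, 0.001] 0.0008 yaw0 -0.0141
```

```bash
python3 -m handwheel '[[0,0,0,0],[0,0,0,0],[0,0,0,0],[0,0,0,0]]' 40 8;  python3 -m handwheel '[[0,0,0,0],[0,0,0,0],[0,0,0,0],[0,0,0,0],[0,0,0,0],[0,0,0,0]]' 40 16
```

```text
time: 6.22
position: [0.5231, 0.1663, 0.0573]
tool_rot: [1.0, -0.007, 0.0, -0.0]
ft_force: [-0.8, 0.8, 3.9]
grip_width: 0.0415
grip_force: 8.0
time: 6.72
position: [0.5231, 0.1664, 0.0575]
tool_rot: [1.0, -0.007, 0.0, -0.0]
ft_force: [-1.4, 1.2, 4.3]
grip_width: 0.0391
grip_force: 16.0
```

Both tabs are at their stops (39–40 mm) with little side force. Now a careful first lift with a firmer grip.

```bash
python3 -m handwheel '[[0,0,0,0],[0,0,-0.005,0],[0,0,-0.01,0],[0,0,-0.015,0],[0,0,-0.02,0],[0,0,-0.02,0]]' 40 22; python3 -m handwheel '[[0,0,-0.01,0],[0,0,-0.02,0],[0,0,-0.03,0],[0,0,-0.04,0],[0,0,-0.04,0]]'
```

```text
time: 7.22
position: [0.5231, 0.1662, 0.0631]
tool_rot: [1.0, -0.007, -0.0, 0.0]
ft_force: [-0.2, -0.6, -2.3]
grip_width: 0.0386
grip_force: 22.0
time: 7.63
position: [0.5236, 0.1663, 0.0759]
tool_rot: [1.0, -0.007, 0.001, -0.0]
ft_force: [0.9, -0.3, -2.1]
grip_width: 0.0376
grip_force: 22.0
```

```bash
python3 -m handwheel '[[0,0,-0.05,0],[0,0,-0.1,0],[0,0,-0.15,0],[0,0,-0.2,0],[0,0,-0.25,0],[0,0,-0.3,0],[0,0,-0.3,0],[0,0,-0.3,0]]'
python3 - <<'E'
from h import *
c,T=wrist();f=c["frame"]
s=vision.camera("scene")["frame"][130:290,220:400]
a=cv2.resize(f[:,:,::-1],(480,360));b=cv2.resize(s[:,:,::-1],(405,360),interpolation=cv2.INTER_CUBIC)[:,:320]
cv2.imwrite("pics/w4.png",np.hstack([a,b]))
print(robot.get_obs()["grip_width"])
E
```

```text
time: 8.3
position: [0.5235, 0.1663, 0.1658]
tool_rot: [1.0, -0.007, 0.001, -0.0]
ft_force: [0.9, -0.1, -1.2]
grip_width: 0.0385
grip_force: 22.0
0.03853247455873721
```

View pics/w4.png

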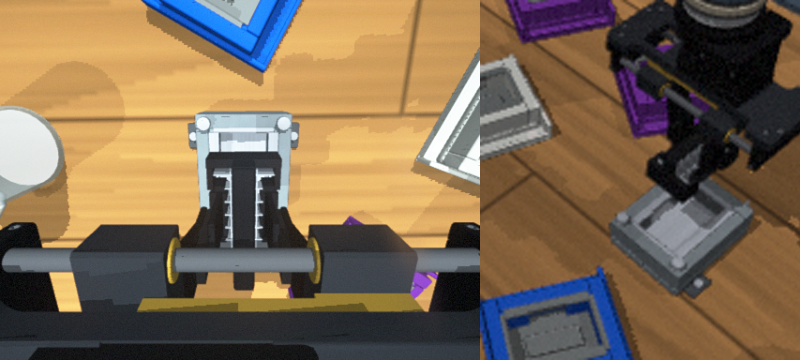

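The wrist crop shows the cassette held level between the fingers (235,200), and the scene crop shows the cutter pocket empty. Move to look at the white cradle along its own axis.

```bash
python3 -c "
from h import *
go([.445,-.09,.2],-.36)"
```

```text
row [-0.2456, 0.8574, -0.1183] 0.055 yaw0 -0.0143
```

```bash
python3 -m handwheel '[[-0.03,0.1,-0.118,0.01],[-0.06,0.2,-0.118,0.02],[-0.09,0.3,-0.118,0.03],[-0.12,0.4,-0.118,0.04],[-0.15,0.5,-0.118,0.05],[-0.18,0.6,-0.118,0.055],[-0.2,0.7,-0.118,0.055],[-0.23,0.8,-0.118,0.055],[-0.245,0.857,-0.118,0.055],[-0.245,0.857,-0.118,0.055],[-0.245,0.857,-0.118,0.055],[-0.245,0.857,-0.118,0.055]]'
python3 - <<'E'
from h import *
c,T=wrist();f=c["frame"]
np.savez("w5.npz",f=f,T=T,K=c["K"])
cv2.imwrite("pics/w5.png",cv2.resize(f[0:200,130:400,::-1],None,fx=2.9,fy=2.9,interpolation=cv2.INTER_CUBIC))
for d in vision.outline_of("wrist","cradle"):
    print("cradle",round(d["conf"],2),np.round(d["point"]).tolist(),rect(d["mask"],c,T,.03),f[d["mask"]].mean(0).round())
E
```

```text
time: 9.4
position: [0.4455, -0.0891, 0.1999]
tool_rot: [0.984, -0.179, -0.001, -0.001]
ft_force: [-0.5, 0.8, -1.6]
grip_width: 0.0384
grip_force: 22.0
cradle 0.82 [193.0, 392.0] (array([ 0.3593735 , -0.23120701], dtype=float32), ((0.3528035879135132, -0.23056569695472717), (0.1457713097333908, 0.1300835907459259), 59.989356994628906)) [135.  98. 168.]
cradle 0.72 [59.0, 260.0] (array([ 0.55665207, -0.13089201], dtype=float32), ((0.5537376403808594, -0.12887302041053772), (0.13629841804504395, 0.11655722558498383), 69.34956359863281)) [193. 201. 202.]
cradle 0.72 [53.0, 7.0] (array([0.6564017, 0.1101516], dtype=float32), ((0.6573928594589233, 0.10661208629608154), (0.019760433584451675, 0.09196508675813675), 53.8362922668457)) [ 13.  63. 146.]
```

View pics/w5.png

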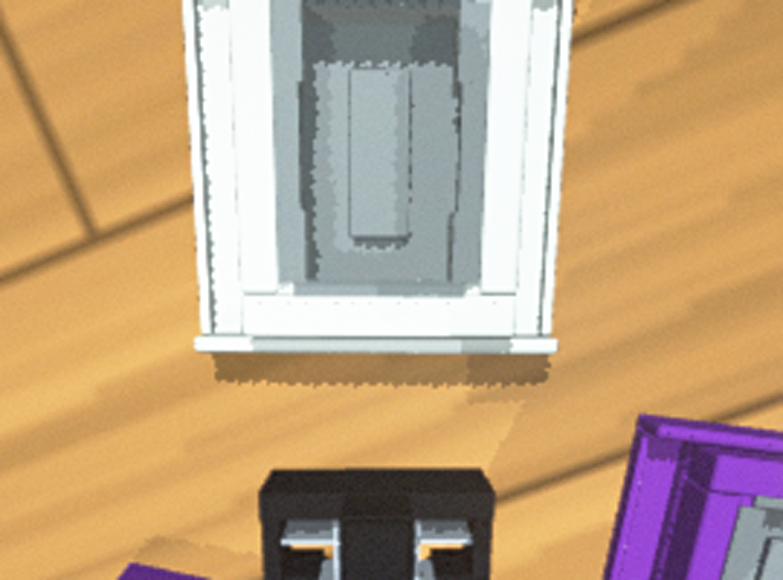

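Run:
```python
from h import *
d=np.load("w5.npz");c={"K":d["K"]};T=d["T"]
th=-.36;A=np.array([[np.cos(th),np.sin(th)],[-np.sin(th),np.cos(th)]])
def P(x,y,z): return (A@ray(c,T,(y/2.9,130+x/2.9),z)[:2]).round(4)
print("TCP",A@[.4455,-.0891])
for n,x,y,z in (("greyL far",272,5,.042),("greyR far",487,5,.042),("greyL near",283,285,.042),("greyR near",478,285,.042),("blkL far",232,5,.042),("blkR far",533,5,.042),("blkL near",244,290,.042),("blkR near",514,290,.042),("plateL",318,200,.024),("plateR",455,200,.024),
 ("plate in L far",350,70,.024),("plate inR far",408,70,.024),("plate near",380,237,.024),("plate far",380,66,.024),("innerL",302,170,.042),("innerR",458,170,.042),("slotL f",303,80,.04),("slotR f",460,80,.04),("slotL n",302,212,.04),("slotR n",455,212,.04),("blk near",380,292,.042),("pocket near?",380,285,.042),("shellL",194,345,.005),("shellR",556,345,.005),
 ("cass front L",262,480,.184),("cass front R",493,480,.184)): print(n,P(x,y,z))
```

```text
TCP [0.44832967 0.07354976]
greyL far [0.6172 0.1072]
greyR far [0.6171 0.0368]
greyL near [0.5296 0.1067]
greyR near [0.5295 0.0365]
blkL far [0.6172 0.1204]
blkR far [0.6171 0.0217]
blkL near [0.5278 0.1208]
blkR near [0.5278 0.0234]
plateL [0.5594 0.0946]
plateR [0.5594 0.044 ]
plate in L far [0.6021 0.0824]
plate inR far [0.602  0.0619]
plate near [0.5465 0.0717]
plate far [0.6033 0.0718]
innerL [0.5675 0.0988]
innerR [0.5675 0.0448]
slotL f [0.5957 0.0978]
slotR f [0.5956 0.0448]
slotL n [0.5542 0.0993]
slotR n [0.5541 0.0453]
blk near [0.5271 0.0718]
pocket near? [0.5295 0.0718]
shellL [0.5057 0.1481]
shellR [ 0.5056 -0.0008]
cass front L [0.4914 0.0971]
cass front R [0.4914 0.0484]
```

The picture shows the white cradle's pocket at crop (380,160), with its near end at y≈290, and the cassette front at (378,480). In the rotated frame the pocket centre is (0.575, 0.0718), with yaw −0.36.

```bash
python3 -c "
from h import *
th=-.36;p=[[np.cos(th),-np.sin(th)],[np.sin(th),np.cos(th)]]@np.array([.575,.0724]);print(p)
go([*p,.1],-.36)"
```

```text
[ 0.56364533 -0.13479875]
row [0.4222, 0.0064, 0.3333] 0.0002 yaw0 -0.3585
```

```bash
python3 -m handwheel '[[0.1,0.006,0,0],[0.2,0.006,0,0],[0.3,0.006,0.05,0],[0.4,0.006,0.1,0],[0.422,0.006,0.18,0],[0.422,0.006,0.25,0],[0.422,0.006,0.31,0],[0.422,0.006,0.333,0],[0.422,0.006,0.333,0],[0.422,0.006,0.333,0],[0.422,0.006,0.333,0]]'
python3 - <<'E'
from h import *
go([.56365,-.1348,.083],-.36)
c,T=wrist();f=c["frame"]
np.savez("w6.npz",f=f,T=T,K=c["K"])
cv2.imwrite("pics/w6.png",cv2.resize(f[100:280,140:380,::-1],None,fx=3.2,fy=3.2,interpolation=cv2.INTER_CUBIC))
E
```

```text
time: 10.42
position: [0.5648, -0.1359, 0.1018]
tool_rot: [0.984, -0.179, 0.001, 0.0]
ft_force: [-0.0, 0.3, -1.5]
grip_width: 0.0381
grip_force: 22.0
row [-0.0051, -0.0023, 0.0627] 0.0002 yaw0 -0.359
```

View pics/w6.png

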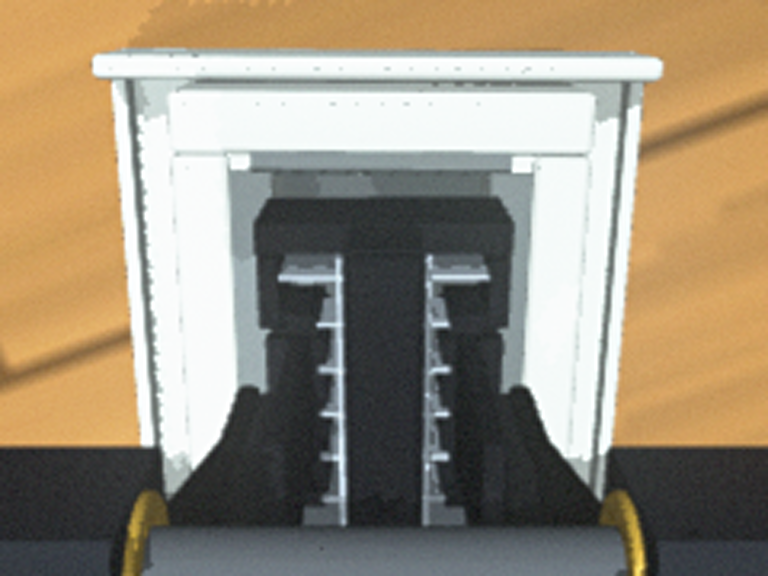

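Run:
```python
from h import *
d=np.load("w6.npz");c={"K":d["K"]};T=d["T"]
th=-.36;A=np.array([[np.cos(th),np.sin(th)],[-np.sin(th),np.cos(th)]])
def P(x,y,z): return (A@ray(c,T,(100+y/3.2,140+x/3.2),z)[:2]).round(4)
o=robot.get_obs();print("TCP",A@o["position"][:2],o["position"][2])
for n,x,y,z in (("lipL",228,170,.042),("lipR",535,170,.042),("rim far",380,153,.042),("blk far",380,85,.042),("blkL",172,150,.042),("blkR",593,150,.042),("casL bot",257,210,.063),("casR bot",510,210,.063),("cas far bot",383,199,.063),("cas far top",383,250,.085),("pocket floor far?",383,197,.03)): print(n,P(x,y,z))
```

```text
TCP [0.57657186 0.07158729] 0.10205505070986418
lipL [0.6189 0.1081]
lipR [0.619  0.0352]
rim far [0.623 0.072]
blk far [0.6388 0.072 ]
blkL [0.6237 0.121 ]
blkR [0.6238 0.0217]
casL bot [0.6141 0.0986]
casR bot [0.6142 0.0437]
cas far bot [0.6166 0.0713]
cas far top [0.6113 0.0713]
pocket floor far? [0.6098 0.0713]
```

Alignment looks within about 0.5 mm: opening centre 382, cassette centre 383 in the crop. Lower to the rim, then feel down.

```bash
python3 -m handwheel '[[-0.003,-0.001,0.02,0],[-0.003,-0.001,0.04,0],[-0.003,-0.001,0.06,0],[-0.003,-0.001,0.06,0],[-0.003,-0.001,0.06,0]]'; python3 -m handwheel '[[0,0,0.005,0],[0,0,0.01,0],[0,0,0.015,0],[0,0,0.015,0]]'
```

```text
time: 10.88
position: [0.5627, -0.1354, 0.0821]
tool_rot: [0.984, -0.179, -0.001, -0.0]
ft_force: [1.0, 0.3, -1.7]
grip_width: 0.0384
grip_force: 22.0
time: 11.22
position: [0.5634, -0.1353, 0.078]
tool_rot: [0.984, -0.179, 0.0, -0.0]
ft_force: [1.2, 0.8, -1.2]
grip_width: 0.0383
grip_force: 22.0
```

```bash
python3 -m handwheel '[[0,0,0.003,0],[0,0,0.006,0],[0,0,0.01,0],[0,0,0.01,0]]'
```

```text
time: 11.55
position: [0.5634, -0.1354, 0.0751]
tool_rot: [0.984, -0.179, 0.0, -0.0]
ft_force: [1.7, 2.3, -0.5]
grip_width: 0.0383
grip_force: 22.0
```

```bash
python3 -m handwheel '[[0,-0.0013,0,0],[0,-0.0013,0.005,0],[0,-0.0013,0.01,0],[0,-0.0013,0.015,0],[0,-0.0013,0.015,0]]'
```

```text
time: 11.97
position: [0.5634, -0.1353, 0.0704]
tool_rot: [0.984, -0.179, 0.0, 0.0]
ft_force: [1.8, 0.8, -1.6]
grip_width: 0.0387
grip_force: 22.0
```

Lateral force has fallen and it is sliding in freely. Continue towards the spring plate.

```bash
python3 -m handwheel '[[0,0,0.005,0],[0,0,0.01,0],[0,0,0.015,0],[0,0,0.02,0],[0,0,0.025,0],[0,0,0.025,0]]'; python3 -m handwheel '[[0,0,0.003,0],[0,0,0.006,0],[0,0,0.009,0],[0,0,0.009,0],[0,0,0.009,0]]'
```

```text
time: 12.47
position: [0.5634, -0.1352, 0.0631]
tool_rot: [0.984, -0.179, 0.0, 0.0]
ft_force: [2.2, 0.1, -0.2]
grip_width: 0.0385
grip_force: 22.0
time: 12.88
position: [0.5634, -0.1353, 0.0607]
tool_rot: [0.984, -0.179, 0.0, 0.0]
ft_force: [3.1, -0.2, 3.1]
grip_width: 0.0383
grip_force: 22.0
```

```bash
python3 -m handwheel '[[0,0,0.003,0],[0,0,0.006,0],[0,0,0.009,0],[0,0,0.009,0],[0,0,0.009,0]]'
```

```text
time: 13.3
position: [0.5634, -0.1353, 0.0581]
tool_rot: [0.984, -0.179, 0.0, 0.0]
ft_force: [2.5, -0.3, 6.1]
grip_width: 0.0387
grip_force: 22.0
```

```bash
python3 -m handwheel '[[0,0,0.001,0],[0,0,0.002,0],[0,0,0.002,0],[0,0,0.002,0]]'; python3 -m handwheel '[[0,0,0,0],[0,0,0,0],[0,0,0,0],[0,0,0,0]]' 40 9;python3 -m handwheel '[[0,0,0.001,0],[0,0,0.001,0],[0,0,0.001,0],[0,0,0.001,0]]' 40 7
```

```text
time: 13.63
position: [0.5635, -0.1353, 0.0577]
tool_rot: [0.984, -0.179, 0.0, 0.0]
ft_force: [0.5, 0.2, 7.3]
grip_width: 0.0389
grip_force: 22.0
time: 13.97
position: [0.5634, -0.1353, 0.0576]
tool_rot: [0.984, -0.179, 0.0, 0.0]
ft_force: [0.8, -0.2, 5.4]
grip_width: 0.0398
grip_force: 9.0
time: 14.3
position: [0.5634, -0.1353, 0.0574]
tool_rot: [0.984, -0.179, 0.0, 0.0]
ft_force: [1.0, 0.0, 6.2]
grip_width: 0.0437
grip_force: 7.0
```

```bash
python3 -m handwheel '[[0,0,0.002,0],[0,0,0.002,0],[0,0,0.002,0],[0,0,0.002,0]]' 40 6;python3 -m handwheel '[[0,0,0.003,0],[0,0,0.003,0],[0,0,0.003,0],[0,0,0.003,0]]' 40 5;python3 -m handwheel '[[0,0,0.002,0],[0,0,0.002,0],[0,0,0.002,0],[0,0,0.002,0]]' 40 4
```

```text
time: 14.63
position: [0.5634, -0.1353, 0.057]
tool_rot: [0.984, -0.179, 0.0, 0.0]
ft_force: [0.9, -0.3, 7.4]
grip_width: 0.0454
grip_force: 6.0
time: 14.97
position: [0.5633, -0.1353, 0.0559]
tool_rot: [0.984, -0.179, 0.0, 0.0]
ft_force: [0.7, -0.4, 7.3]
grip_width: 0.0476
grip_force: 5.0
time: 15.3
position: [0.5632, -0.1352, 0.0551]
tool_rot: [0.984, -0.179, 0.0, 0.0]
ft_force: [1.3, -0.2, 5.0]
grip_width: 0.0497
grip_force: 4.0
```

Hooks should be out under the ledges. Try a gentle tug, limited by the 4 N grip, before letting go.

```bash
python3 -m handwheel '[[0,0,-0.01,0],[0,0,-0.015,0],[0,0,-0.02,0],[0,0,-0.02,0]]'; python3 -m handwheel '[[0,0,0,0],[0,0,0,0],[0,0,0,0],[0,0,0,0],[0,0,0,0],[0,0,0,0],[0,0,0,0],[0,0,0,0]]' 85
```

```text
time: 15.63
position: [0.562, -0.1348, 0.0599]
tool_rot: [0.984, -0.179, -0.001, -0.0]
ft_force: [1.2, -1.2, -4.9]
grip_width: 0.0499
grip_force: 4.0
time: 16.3
position: [0.5632, -0.1351, 0.0609]
tool_rot: [0.984, -0.179, 0.0, 0.0]
ft_force: [0.5, -0.2, 0.1]
grip_width: 0.074
grip_force: 0.0
```

The tug met resistance (−4.9 N), so it appears latched. Retreat straight up and check.

```bash
python3 -m handwheel '[[0,0,-0.05,0],[0,0,-0.13,0],[0,0,-0.25,0],[0,0,-0.38,0],[-0.1,0,-0.5,0],[-0.2,0,-0.5,0],[-0.2,0,-0.5,0],[-0.2,0,-0.5,0]]' 100
python3 - <<'E'
from h import *
c,T=wrist();f=c["frame"];np.savez("w7.npz",f=f,T=T,K=c["K"])
cv2.imwrite("pics/w7.png",cv2.resize(f[0:220,120:400,::-1],None,fx=2.7,fy=2.7,interpolation=cv2.INTER_CUBIC))
E
```

```text
time: 16.97
position: [0.5054, -0.113, 0.2115]
tool_rot: [0.984, -0.179, -0.0, -0.0]
ft_force: [1.0, -0.2, -0.7]
grip_width: 0.087
grip_force: 0.0
```

View pics/w7.png

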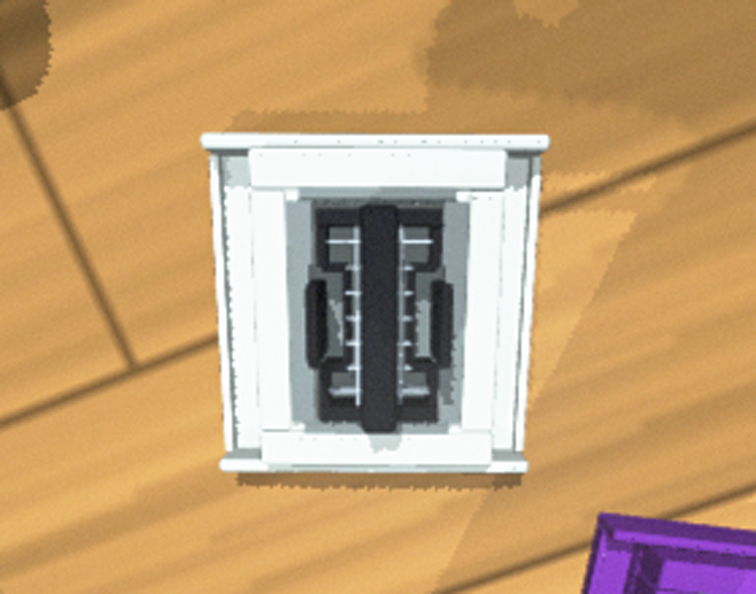

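The picture shows the cassette seated squarely in the white pocket (380,315), with tabs out. I'll check the height by touching the bar lightly with closed fingers: TCP should be about 0.076 if latched, 0.080 if not.

```bash
python3 -c "
from h import *
go([.5634,-.1352,.09],-.36)"
```

```text
row [0.2013, 0.0004, 0.4042] 0.0 yaw0 -0.3598
```

```bash
python3 -m handwheel '[[0.1,0,0,0],[0.2,0,0,0],[0.2,0,0,0],[0.2,0,0,0],[0.2,0,0,0],[0.2,0,0,0],[0.2,0,0.1,0],[0.2,0,0.2,0],[0.2,0,0.3,0],[0.2,0,0.37,0],[0.2,0,0.4,0],[0.2,0,0.4,0],[0.2,0,0.4,0]]' 0 5; python3 -m handwheel '[[0,0,0.006,0],[0,0,0.012,0],[0,0,0.018,0],[0,0,0.024,0],[0,0,0.024,0]]'
```

```text
time: 18.1
position: [0.5632, -0.135, 0.091]
tool_rot: [0.984, -0.179, -0.0, -0.0]
ft_force: [0.9, -0.4, 0.4]
grip_width: 0.0085
grip_force: 0.0
time: 18.52
position: [0.5632, -0.1351, 0.0838]
tool_rot: [0.984, -0.179, 0.0, 0.0]
ft_force: [-0.5, -0.2, -0.5]
grip_width: 0.0005
grip_force: 0.0
```

```bash
python3 -m handwheel '[[0,0,0.006,0],[0,0,0.012,0],[0,0,0.012,0]]';python3 -m handwheel '[[0,0,0.003,0],[0,0,0.006,0],[0,0,0.006,0]]'
```

```text
time: 18.77
position: [0.563, -0.135, 0.0796]
tool_rot: [0.984, -0.179, -0.0, -0.0]
ft_force: [0.7, -0.2, 1.1]
grip_width: 0.0003
grip_force: 0.0
time: 19.02
position: [0.5631, -0.1351, 0.0779]
tool_rot: [0.984, -0.179, -0.0, -0.0]
ft_force: [0.8, -0.6, -0.8]
grip_width: 0.0
grip_force: 0.0
```

```bash
python3 -m handwheel '[[0,0,0.002,0],[0,0,0.004,0],[0,0,0.004,0]]';python3 -m handwheel '[[0,0,0.002,0],[0,0,0.004,0],[0,0,0.004,0]]';python3 -m handwheel '[[0,0,0.002,0],[0,0,0.004,0],[0,0,0.004,0]]'
```

```text
time: 19.27
position: [0.5631, -0.1351, 0.0769]
tool_rot: [0.984, -0.179, -0.0, -0.0]
ft_force: [0.3, -0.2, 0.0]
grip_width: 0.0006
grip_force: 0.0
time: 19.52
position: [0.5633, -0.1351, 0.0762]
tool_rot: [0.984, -0.179, 0.0, 0.0]
ft_force: [-1.3, -0.2, 2.7]
grip_width: 0.0005
grip_force: 1.7
time: 19.77
position: [0.5633, -0.1352, 0.0749]
tool_rot: [0.984, -0.179, 0.0, 0.0]
ft_force: [-1.6, 0.3, 5.3]
grip_width: 0.0006
grip_force: 2.6
```

Contact came at 0.076, the predicted latched height. Retreat with a clear margin and hand in.

```bash
python3 -m handwheel '[[0,0,-0.03,0],[0,0,-0.1,0],[0,0,-0.2,0],[0,0,-0.32,0],[0,0,-0.4,0],[0,0,-0.4,0],[0,0,-0.4,0]]' && python3 -c "
from rig import job
print(job.hand_in())"
```

```text
time: 20.35
position: [0.5641, -0.1354, 0.1963]
tool_rot: [0.984, -0.179, 0.002, 0.0]
ft_force: [-0.6, 0.3, 0.2]
grip_width: 0.0007
grip_force: 0.0
the job is handed in; nothing more can be done
None
```

The cassette is out of the cutter and latched in the white cradle; a light touch on its bar found it at the latched height. The job was handed in at about 20 s with the robot clear; the hand-in gave no verdict.

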